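Spin the spraying turntable and brake it on its index line

ROBOT

A 6-joint arm with a two-finger parallel gripper is mounted at the origin on the work surface. World frame = base frame: x ahead of the robot, y to its left, z up, the work surface at z = 0. Lengths are in m, angles in rad, forces in N, time in s.
With the tool pointing down it reaches from about 0.25 to 0.775 m from the base axis. Payload 4 kg.
Tool frame: the origin (TCP) lies midway between the tips of the shut fingers; the grasp point (between the pads) lies behind it (arm.grip_point_offset is the y of the grasp point in the tool frame, in m); y points along the fingers, x is the direction in which the jaws open and shut, and the axes are right-handed (so a half turn about y gives the same grasp; the last joint's range is limited). The gripper opens to 85 mm and grips with 20 to 120 N. Pads are 22 mm wide; open, the fingers measure 114 mm over their backs; the gripper's body (76 mm by 85 mm) begins 54 mm behind the grasp point. The pads swing forward as they close: fully open they stand 13 mm farther back than shut.
Start: joints at [-1.266, 0.087, 1.371, -0, 1.684, -0.103], TCP at [0.218, -0.505, 0.206] pointing down, gripper open.
Joint ranges: [-3.1, 3.1], [-0.76, 2.03], [0.27, 2.55], [-1.08, 4.22], [0.17, 2.65], [-2.57, 2.57]. Speed limits (rad/s): [2.79, 2.79, 3.14, 3.14, 3.14, 3.14].

INTERFACE

Orientations are given as a unit quaternion [x, y, z, w].
In Python, from rig import arm, vision, models gives the robot as it stands. The module is installed in compiled form; this text tells all that it offers.
- The arm moves only by the tool play_rows, never from a script. Its arguments are lists of equal length, an entry for each row: "fingers": the finger opening in mm, from 0 to 85.4; "linear": the shift along the tool's x, y, z in mm, a list of three; "turn": the turn about the tool's y in rad. A call has 1 to 5 rows; each row shifts and turns the pose as measured when the row begins, along the tool's axes as they then stand; what a row does not reach is not made up. A row lasts 1/12 s, in which the tool goes at most 41.7 mm and 7.16 degrees, less where a joint would pass 70% of its speed; a pose out of reach is approached as far as the arm can. A call with a gripper value outside its range is refused whole. The fingers move at their own pace and stop on an object; the grip force is fixed at half the most. Time passes only in rows, so rows that do not move let the fingers close. It gives the time, the measured TCP pose, the force and the opening at its end, in the units of the state.
- arm.observe(): the state, without advancing time (a new reading comes with each control period).
- vision.get_image(name): name is "side" or "top"; returns a dict with "frame" (480x640x3 uint8, red, green, blue), "fx", "fy", "cx", "cy" (pixels), "eye" and "orientation" of the camera in the world. Camera axes: x right, y down, z forward; pixel columns grow to the right and rows downward; lengths in m; the calibration is good to about 2 mm. A picture is of the moment at which its call begins. There is no depth.
- arm.finish_job(): hands the job in, once; it reports no verdict.
Trained networks look in the newest picture that a camera, given by its name, has taken for a name from the list of things; names that differ only in an ending like _2 or _b are one class to them, and where a whole thing is asked for, a point or a joint stands for the part that bears it (a point fixed in the world has none). Each returns a list of dicts, best first, with "conf" (0 to 1); they miss things now and then, are a little off and sometimes report something else, mostly with a low value. They report only what shows in the picture. A call takes as long as a camera call.
- models.outline_of(camera, target): "region" (480x640 bool, what is visible of it) and "box" ([left, top, right, bottom] in pixels, round what is visible of it).
The state is a dict: "clock": time; "qpos": joint angles; "qd": joint speeds; "tau": joint torques, N m; "eef_pos": TCP position; "eef_rot": TCP orientation; "force": force on the tool from outside, world axes, zero at the start; "torque": the same for the moment, N m; "finger_gap": opening from 0.0 (shut) to 1.0 (fully open).
Only numpy, scipy, OpenCV 4.12 (cv2) and the standard library are available. Lean on these libraries where they do the work, as an engineer would, in place of code of your own. Each camera call takes 0.05 s, during which the arm holds its last target. There are 200 camera calls.

TASK

Look the freshly primed shell over on the spraying turntable: with a fingertip, flick the disc so that it spins by itself, and leave it running untouched for at least six seconds, fast enough to make more than one full turn in that time. Then, while it still turns, brake it with a fingertip on the disc so that it stands with its long index line at the fixed pointer, to within about 15 mm, and take the finger away; do not let it run down, or let go of it, anywhere else. Do not touch the wet shell, and leave the tapes, bottle, can and other shells where they are.

Things in the scene. Friction and masses are not known exactly. Their poses are not given: they have to be found in the camera images.
- turntable: Fixed, heavy grey foot (200 mm across) and column of the spraying turntable on the cardboard. Origin: on the turning axis, 4 mm above the table top, at the foot's underside. Its own z is up and is the turning axis; its own +x points from the axis to the pointer, which may be in any direction.
- pointer_tip (a point): Tip of the fixed steel pointer, which stands on an arm of the foot just outside the disc's edge: 146 mm from the turning axis, 103 mm above the table. The pointer reaches no higher than the disc's top and out to 180 mm from the axis.
- disc: Bare aluminium disc of the turntable, 280 mm across, 10 mm thick, about 1.6 kg. Its flat top, 104 mm above the table, is free to touch from 65 to 140 mm from the axis; rigid, it grips a fingertip by friction (pressed with 2 to 5 N it follows it or stops almost at once). Fine flush rings and short ticks every 15 degrees. Origin on the axis, 100 mm below the top; +x along the index line.
- index_line (a point): Outer end of the long index line, a dark flush line 7 mm wide that runs along a radius of the disc's top from 70 mm to 138 mm from the axis and down the edge. It is the only long line on the disc and lies below the shell's pointed end. The point is 138 mm from the axis at the disc's top.
- spindle (a joint): Turn of the disc, rad, anticlockwise from above positive, no stops, counted on over full turns: at every multiple of 2 pi the index line is at the pointer. Starts between -5.0 and -1.2. May be spun either way. Free bearing: it loses about 0.1 rad/s plus 5 percent of its speed each second, so from 2 rad/s it still does about 1 after six seconds and stops after some 14 s.
- shell: Freshly primed (wet) rust-red armour shell on a wooden block, fixed to the middle of the disc and turning with it: within 62 mm of the axis, from 104 mm to 170 mm above the table, its pointed end towards the index line. Must not be touched. Origin as the disc's.
- spare_shell1: Loose primed shell on a masking tape skirt, 100 x 120 mm, 54 mm high. Origin at the underside. Leave alone.
- spare_shell2: Another such loose primed shell. Leave alone.
- spare_shell3: Another such loose primed shell. Leave alone.
- tape_wide: Loose lilac tape roll lying flat, 110 mm across, 24 mm high. Origin at its underside. Leave alone.
- tape_narrow: Loose blue tape roll lying flat, 100 mm across, 12 mm high. Origin at its underside. Leave alone.
- spray_can: Loose upright spray can, 65 mm across, 188 mm high. Origin at its underside. Leave alone.
- thinner_bottle: Loose upright clear bottle, 68 mm across, 190 mm high. Origin at its underside. Leave alone.

How it is judged:
On the way, in this order (a step that is already met when the one before it is completed fails the run):
1. a finger sets the disc turning (contact force between the fingers and disc above 0.1 N and (velocity of joint spindle above 0.3 rad/s or velocity of joint spindle below -0.3 rad/s)).
2. the disc runs by itself, touched by nothing, for six seconds on end (at more than 0.65 rad/s, which makes about one full turn) (contact force between disc and anything else below 0.05 N and (velocity of joint spindle above 0.65 rad/s or velocity of joint spindle below -0.65 rad/s)), for 5.8 s.
3. the finger stops the disc with the index line at the pointer (contact force between the fingers and disc above 0.1 N and velocity of joint spindle between -0.15 and 0.15 rad/s and y of index_line in the frame of turntable between -0.015 and 0.015 m and x of index_line in the frame of turntable above 0 m), for 0.04 s.
At the end, for the whole second after the job is handed in: The disc is at rest and untouched, with the outer end of its index line within 15 mm sideways of the line from the axis to the pointer (velocity of joint spindle between -0.04 and 0.04 rad/s and y of index_line in the frame of turntable between -0.015 and 0.015 m and x of index_line in the frame of turntable above 0 m and contact force between disc and anything else below 0.05 N).
It fails at once if the wet shell is touched (contact force between shell and anything else above 0.3 N).
It fails at once if after its run (joint beyond 5.1 or below -11.3) the disc stands untouched with the index line more than 20 mm from the pointer ((value of joint spindle above 5.1 rad or value of joint spindle below -11.3 rad) and velocity of joint spindle between -0.005 and 0.005 rad/s and contact force between disc and anything else below 0.02 N and (y of index_line in the frame of turntable above 0.02 m or y of index_line in the frame of turntable below -0.02 m or x of index_line in the frame of turntable below 0 m)).
It fails at once if a spare shell, tape roll, can or bottle is moved (more than 20 mm) (distance of any of spare_shell1, spare_shell2, spare_shell3, tape_wide, tape_narrow, spray_can, thinner_bottle from where it was at the start of the episode above 0.02 m).
It also fails if it takes over 58 s, if anything falls off the work surface, if the arm or the gripper's body presses on something with over 40 N, if the wrist force passes 120 N, or if a joint passes its speed limit or range.

## Working session

There is one attempt and no reset: what is moved stays moved. The work goes in short steps, Python scripts to look and compute and a tool call to move; the robot and the scene stay as the last step left them, time stands still between calls to the robot, and variables do not carry over. Pictures are saved under pics/ and viewed, about 8 in all and at most 12, crops included, and the job is handed in when it is done.

Besides the shell and the picture viewer there is one more tool, called after "Request:" in YAML: its name, and indented under it one key for each argument. play_rows: Moves the arm, as the interface text tells. Its arguments: {"type":"object","properties":{"fingers":{"type":"array","items":{"type":"number"}},"linear":{"type":"array","items":{"type":"array","items":{"type":"number"}}},"turn":{"type":"array","items":{"type":"number"}}},"required":["fingers","linear","turn"]}

```bash
mkdir -p pics; ls
python3 - <<'E'
from rig import arm, vision, models
import cv2, json
print(arm.observe(), arm.grip_point_offset)
for n in ("top","side"):
    d=vision.get_image(n); cv2.imwrite(f"pics/{n}0.png",d["frame"][:,:,::-1])
    print({k:v for k,v in d.items() if k!="frame"})
    for t in ("disc","turntable","index_line","pointer_tip"):
        try: print(n,t,[(r["conf"],r["box"]) for r in models.outline_of(n,t)][:2])
        except Exception as e: print(t,e)
E
```

```text
pics
{'clock': 0.0, 'qpos': array([-1.26612185e+00,  8.79730373e-02,  1.37230666e+00, -1.28928318e-05,
        1.68358902e+00, -1.03091670e-01]), 'qd': array([ 0.00018132, -0.00056657, -0.00102787,  0.00010542,  0.00103325,
       -0.00060545]), 'tau': array([-1.00557147e-03, -3.51863837e+01, -3.13274288e+01, -3.38784139e-04,
        1.07339351e-02,  9.04647322e-06]), 'eef_pos': array([ 0.21793211, -0.50436135,  0.20450275]), 'eef_rot': array([-0.59037459,  0.38903354, -0.38778105,  0.59138532]), 'force': array([-0.2759722 , -0.22592337,  0.65701993]), 'torque': array([-0.02624291, -0.00494882, -0.01907437]), 'finger_gap': 1.0031341419290194} -0.0187
{'fx': 538.7806590035179, 'fy': 538.7806590035179, 'cx': 333.2926106155148, 'cy': 240.24315527782673, 'eye': array([0.34940735, 0.03859616, 1.20683587]), 'orientation': array([-0.65744508,  0.74522163, -0.08319662,  0.07408788])}
top disc [(0.78, [262.4, 204.0, 398.8, 336.2])]
top turntable [(0.97, [262.4, 204.0, 394.9, 356.4])]
top index_line [(0.72, [258.3, 206.6, 395.0, 335.4]), (0.62, [311.2, 242.2, 353.6, 289.9])]
top pointer_tip [(0.64, [260.8, 207.2, 392.7, 357.9])]
{'fx': 541.0527993176147, 'fy': 541.0527993176147, 'cx': 313.53672018758647, 'cy': 243.73570045460366, 'eye': array([0.01627568, 0.62593817, 0.92650297]), 'orientation': array([-0.34394235,  0.85601608, -0.3564047 ,  0.14803994])}
side disc [(0.81, [268.9, 211.3, 402.0, 313.3])]
side turntable [(0.64, [270.8, 213.5, 407.9, 327.8]), (0.17, [315.8, 228.1, 352.4, 265.5])]
side index_line [(0.68, [267.3, 210.4, 401.1, 311.3]), (0.58, [268.5, 210.7, 400.9, 311.3])]
side pointer_tip [(0.84, [267.7, 210.5, 407.5, 326.7])]
```

View pics/top0.png

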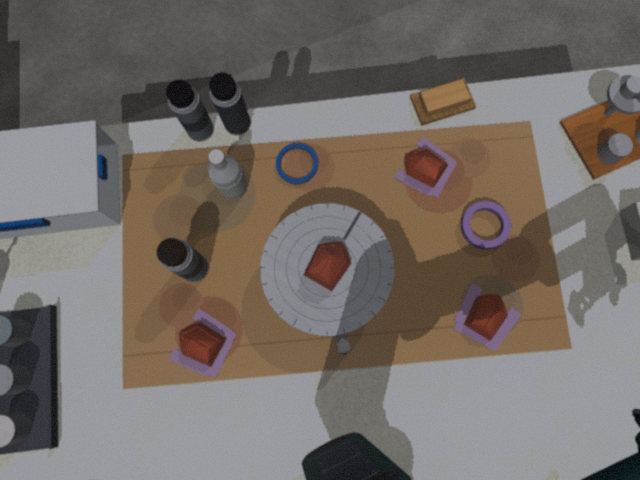

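View pics/side0.png

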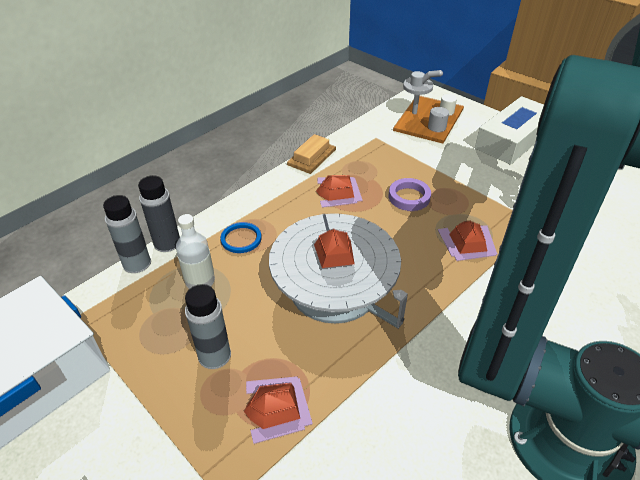

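```bash
cat > h.py <<'E'
from rig import arm, vision, models
import numpy as np, cv2
from scipy.spatial.transform import Rotation as R
def project(d,P):
    p=R.from_quat(d["orientation"]).inv().apply(np.asarray(P)-d["eye"])
    return np.stack([d["fx"]*p[:,0]/p[:,2]+d["cx"], d["fy"]*p[:,1]/p[:,2]+d["cy"]],1)
def backproj(d,uv,z):
    uv=np.atleast_2d(np.asarray(uv,float))
    r=R.from_quat(d["orientation"]).apply(np.c_[(uv[:,0]-d["cx"])/d["fx"],(uv[:,1]-d["cy"])/d["fy"],np.ones(len(uv))])
    return d["eye"]+r*((z-d["eye"][2])/r[:,2])[:,None]
def line_angle(d,C,n=720,k=3):
    """world angles (deg) of long dark radial line candidates with scores"""
    th=np.arange(n)*2*np.pi/n; rr=np.arange(.076,.134,.002)
    T,Q=np.meshgrid(th,rr)
    P=np.stack([C[0]+Q*np.cos(T),C[1]+Q*np.sin(T),0*T+.104],-1).reshape(-1,3)
    uv=project(d,P).astype(np.float32).reshape(len(rr),n,2)
    g=cv2.cvtColor(d["frame"],cv2.COLOR_RGB2GRAY).astype(np.float32)
    I=cv2.remap(g,uv[...,0],uv[...,1],cv2.INTER_LINEAR)
    o=14
    D=np.minimum(np.roll(I,o,1),np.roll(I,-o,1))-I   # darker than both sides (7 deg off)
    D=D/(I+20)
    s=np.median(D,0); s=np.convolve(np.r_[s[-3:],s,s[:3]],np.ones(7)/7,'valid')
    out=[];t=s.copy()
    for _ in range(k):
        i=int(t.argmax()); j=np.arange(i-8,i+9); w=np.clip(s[j%n],0,None)
        out.append((round(float((j*w).sum()/max(w.sum(),1e-9)*360/n),1),round(float(t[i]),3))); t[j%n]=-1
    return out
E
python3 - <<'E'
from h import *
D={n:vision.get_image(n) for n in("top","side")}
from scipy.optimize import least_squares
for n in D:
    m=models.outline_of(n,"disc")[0]["region"].astype(np.uint8)
    c=max(cv2.findContours(m,0,1)[0],key=cv2.contourArea)
    p=backproj(D[n],cv2.convexHull(c)[:,0],.104)[:,:2]
    # resample hull by angle
    f=least_squares(lambda q:np.hypot(*(p-q[:2]).T)-q[2],[.3,.04,.14],loss='soft_l1',f_scale=.003)
    print(n,f.x)
    C=f.x[:2]; print(line_angle(D[n],C))
print("ptr",backproj(D["top"],[[344,341],[344,346]],.1), backproj(D["side"],[[402,294]],.103))
for t in("spray_can","thinner_bottle","spare_shell1","tape_wide","tape_narrow"):
    for r in models.outline_of("top",t)[:4]:
        b=r["box"];print(t,r["conf"],backproj(D["top"],[[(b[0]+b[2])/2,(b[1]+b[3])/2]],.05)[0].round(3))
s=arm.observe();print(R.from_quat(s["eef_rot"]).as_matrix().round(3))
E
python3 - <<'E'
import cv2,os
os.chdir('pics')
a=cv2.imread('top0.png')[185:375,240:420];b=cv2.imread('side0.png')[190:340,255:425]
a=cv2.resize(a,None,fx=2.2,fy=2.2,interpolation=3);b=cv2.resize(b,(395,418),interpolation=3)
cv2.imwrite('crop0.png',cv2.hconcat([a,b]))
E
```

```text
top [0.54188377 0.02842959 0.13961939]
[(323.2, 0.577), (58.2, 0.008), (41.4, 0.004)]
side [0.53944716 0.03060963 0.14133394]
[(322.4, 0.889), (56.8, 0.009), (230.7, 0.007)]
ptr [[0.3890392  0.01296231 0.1       ]
 [0.37920289 0.01424107 0.1       ]] [[0.37586572 0.01116077 0.103     ]]
spray_can 0.79 [0.602 0.338 0.05 ]
spray_can 0.2 [0.545 0.023 0.05 ]
thinner_bottle 0.66 [0.788 0.224 0.05 ]
spare_shell1 0.95 [ 0.757 -0.223  0.05 ]
spare_shell1 0.89 [ 0.398 -0.298  0.05 ]
spare_shell1 0.57 [0.424 0.308 0.05 ]
tape_wide 0.97 [ 0.604 -0.335  0.05 ]
tape_narrow 0.75 [0.797 0.067 0.05 ]
tape_narrow 0.52 [0.555 0.018 0.05 ]
[[ 0.397  0.     0.918]
 [-0.918 -0.     0.397]
 [ 0.    -1.    -0.   ]]
```

View pics/crop0.png

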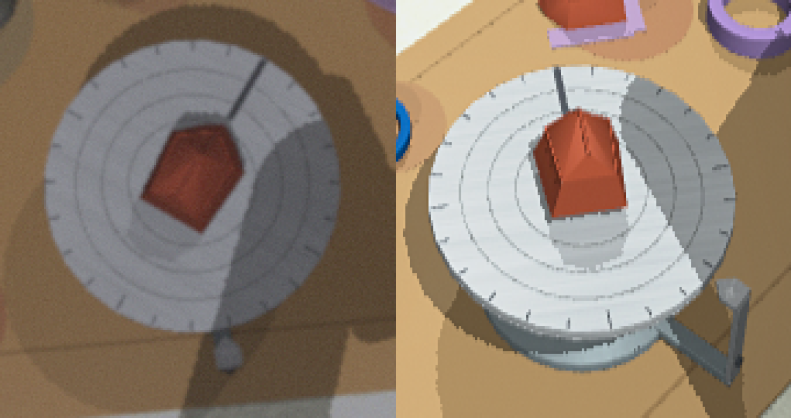

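Request:
play_rows:
  fingers: [0,0,0,0,0]
  linear:
    - [0,0,20]
    - [-20,0,20]
    - [-20,0,20]
    - [-20,0,20]
    - [-20,0,20]
  turn: [0.102,0.102,0.102,0.102,0]

```text
clock: 1.37
eef_pos: [0.3026, -0.4082, 0.2045]
eef_rot: [-0.493, 0.508, -0.508, 0.491]
force: [1.5, -0.8, -0.2]
finger_gap: 0.293
```

Run:
```python
from h import *
C=np.array([.5407,.0295]);out=[]
for n,b in(("top",(320,320,45,40)),("side",(370,275,45,40))):
    d=vision.get_image(n) ; f=d["frame"][:,:,::-1].copy()
    x,y,w,h=b; im=cv2.resize(f[y:y+h,x:x+w],None,fx=8.8,fy=8.8,interpolation=cv2.INTER_CUBIC)
    for a,c in((182,(255,0,0)),(186,(0,255,0)),(190,(0,0,255))):
        t=np.radians(a);P=[[C[0]+r*np.cos(t),C[1]+r*np.sin(t),.103] for r in(.135,.146,.18)]
        q=((project(d,P)-[x,y]+.5)*8.8).astype(int)
        cv2.line(im,tuple(map(int,q[0])),tuple(map(int,q[2])),c,1);cv2.circle(im,tuple(map(int,q[1])),4,c,1)
    out.append(im)
    print(n,line_angle(d,C))
cv2.imwrite("pics/ptr.png",cv2.hconcat(out))
s=arm.observe();print(R.from_quat(s["eef_rot"]).as_matrix().round(3),s["eef_pos"],s["clock"])
```

```text
top [(323.1, 0.579), (57.3, 0.01), (41.4, 0.006)]
side [(322.5, 0.902), (57.7, 0.009), (230.0, 0.008)]
[[-0.022 -0.001  1.   ]
 [-1.    -0.    -0.022]
 [ 0.    -1.    -0.001]] [ 0.3047108  -0.40660792  0.20474018] 1.4667
```

View pics/ptr.png

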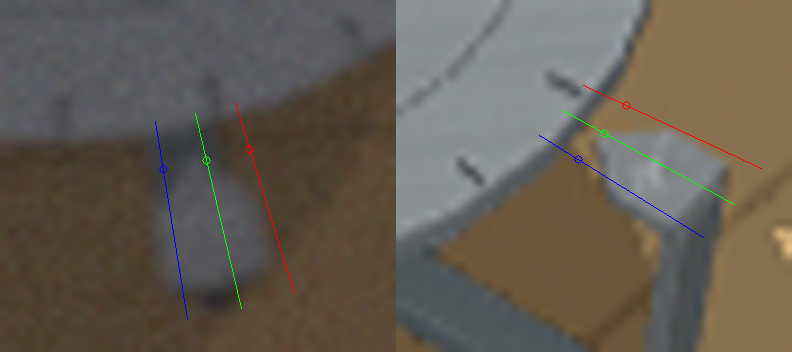

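Request:
play_rows:
  fingers: [0,0,0,0,0]
  linear:
    - [-33,0,20]
    - [-33,0,20]
    - [-33,0,20]
    - [-33,0,20]
    - [-33,0,20]
  turn: [0,0,0,0,0]

```text
clock: 1.88
eef_pos: [0.4078, -0.247, 0.2037]
eef_rot: [0.493, -0.508, 0.51, -0.489]
force: [-0.0, -0.7, 0.0]
finger_gap: 0.006
```

Request:
play_rows:
  fingers: [0,0,0,0,0]
  linear:
    - [-30,5,20]
    - [-30,10,20]
    - [-30,10,20]
    - [-25,10,20]
    - [-10,5,10]
  turn: [0,0,0,0,0]

```text
clock: 2.3
eef_pos: [0.5079, -0.1192, 0.1647]
eef_rot: [0.493, -0.504, 0.512, -0.49]
force: [-0.7, 0.1, -0.6]
finger_gap: 0.0
```

Request:
play_rows:
  fingers: [0,0,0,0,0]
  linear:
    - [-17,20,-6]
    - [-17,20,-6]
    - [0,8,0]
    - [0,0,0]
    - [0,0,0]
  turn: [0,0,0,0,0]

```text
clock: 2.72
eef_pos: [0.4998, -0.0836, 0.1132]
eef_rot: [0.495, -0.502, 0.511, -0.492]
force: [0.6, -0.3, -0.0]
finger_gap: 0.002
```

Run:
```python
from h import *
C=np.array([.5407,.0295])
for n in("top","side"):
    print(n,line_angle(vision.get_image(n),C))
d=vision.get_image("side");cv2.imwrite("pics/s2.png",d["frame"][150:400,200:500,::-1].repeat(2,0).repeat(2,1))
s=arm.observe();print(s["eef_pos"],s["clock"],s["force"])
```

```text
top [(323.1, 0.582), (248.1, 0.07), (57.1, 0.01)]
side [(322.5, 0.895), (57.7, 0.009), (73.1, 0.006)]
[ 0.50067654 -0.08421692  0.11448973] 2.8667 [0.0988449  0.2453672  0.01688042]
```

View pics/s2.png

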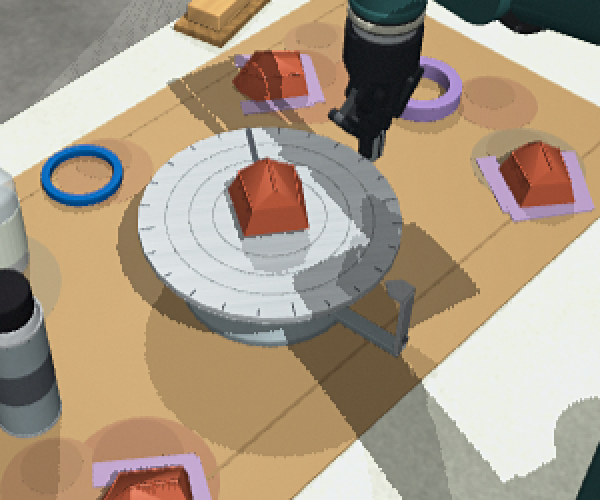

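Request:
play_rows:
  fingers: [0,0,0,0]
  linear:
    - [0,6,0]
    - [0,2,0]
    - [0,2,0]
    - [0,1,0]
  turn: [0,0,0,0]

```text
clock: 3.2
eef_pos: [0.5031, -0.0876, 0.1062]
eef_rot: [0.493, -0.5, 0.515, -0.492]
force: [0.1, -0.1, -1.0]
finger_gap: -0.001
```

Request:
play_rows:
  fingers: [0,0]
  linear:
    - [0,1.5,0]
    - [0,1.5,0]
  turn: [0,0]

```text
clock: 3.37
eef_pos: [0.5034, -0.0881, 0.1034]
eef_rot: [0.492, -0.5, 0.516, -0.492]
force: [0.6, 0.4, 0.0]
finger_gap: 0.001
```

Request:
play_rows:
  fingers: [0]
  linear:
    - [0,2,0]
  turn: [0]

```text
clock: 3.45
eef_pos: [0.5035, -0.0882, 0.1014]
eef_rot: [0.492, -0.5, 0.516, -0.492]
force: [0.5, 0.1, 1.3]
finger_gap: -0.002
```

Request:
play_rows:
  fingers: [0]
  linear:
    - [0,1.5,0]
  turn: [0]

```text
clock: 3.53
eef_pos: [0.5034, -0.0881, 0.0996]
eef_rot: [0.492, -0.5, 0.516, -0.492]
force: [0.4, -1.0, 0.1]
finger_gap: 0.002
```

Run:
```python
from h import *
C=np.array([.5407,.0295])
d=vision.get_image("side");f=d["frame"][:,:,::-1]
s=arm.observe();p=s["eef_pos"];print(p,s["clock"],s["force"],line_angle(d,C))
t=vision.get_image("top")
print(project(d,[p]),project(t,[p]))
a=cv2.resize(f[190:270,350:430],(400,400),interpolation=3)
b=cv2.resize(t["frame"][240:340,330:430,::-1],(400,400),interpolation=3)
cv2.imwrite("pics/s3.png",cv2.hconcat([a,b]))
```

```text
[ 0.50326094 -0.0880784   0.09924832] 3.5833 [-0.19851514  0.24220213 -0.90561772] [(322.5, 0.901), (57.7, 0.01), (73.2, 0.006)]
[[382.94253064 239.15590857]] [[385.21131398 279.28501585]]
```

View pics/s3.png

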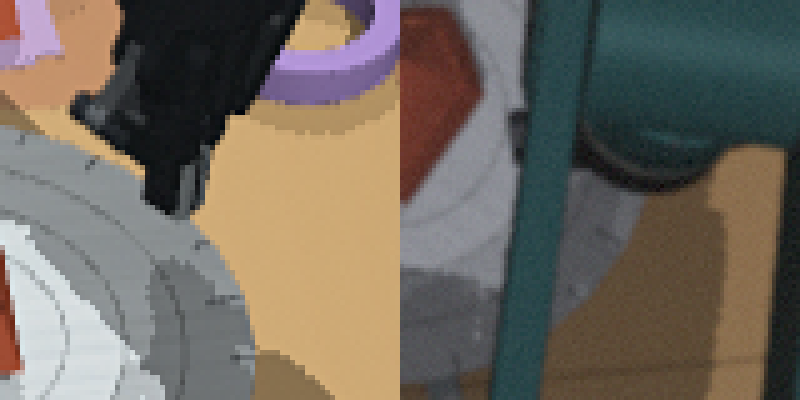

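Request:
play_rows:
  fingers: [0,0,0,0,0]
  linear:
    - [0,-15,0]
    - [-15,0,0]
    - [0,0,0]
    - [0,8,0]
    - [0,3,0]
  turn: [0,0,0,0,0]

```text
clock: 4.05
eef_pos: [0.504, -0.0731, 0.1033]
eef_rot: [0.492, -0.499, 0.516, -0.492]
force: [-0.5, 0.8, -1.0]
finger_gap: -0.002
```

Run:
```python
from h import *
C=np.array([.5407,.0295])
d=vision.get_image("side");f=d["frame"][:,:,::-1].copy()
s=arm.observe();p=s["eef_pos"];print(p,s["clock"],s["force"],line_angle(d,C))
q=project(d,[p])[0];print(q)
cv2.imwrite("pics/s4.png",cv2.resize(f[190:270,350:430],(600,600),interpolation=3))
```

```text
[ 0.50393443 -0.07324585  0.10308489] 4.1 [-0.45570786  0.36527612  0.48159862] [(322.7, 0.613), (57.6, 0.01), (73.1, 0.005)]
[378.55333094 241.18551594]
```

View pics/s4.png

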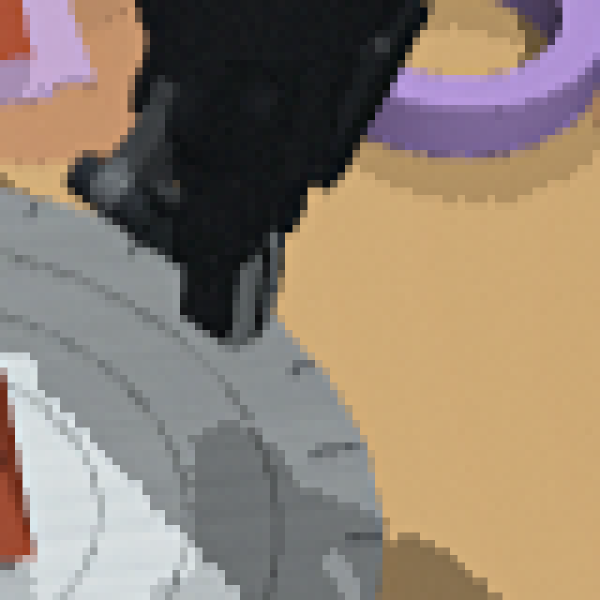

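Request:
play_rows:
  fingers: [0,0]
  linear:
    - [0,2,0]
    - [0,2,0]
  turn: [0,0]

```text
clock: 4.27
eef_pos: [0.5036, -0.074, 0.098]
eef_rot: [0.493, -0.5, 0.516, -0.491]
force: [-0.7, -1.0, -0.1]
finger_gap: -0.002
```

Request:
play_rows:
  fingers: [0]
  linear:
    - [0,2,0]
  turn: [0]

```text
clock: 4.35
eef_pos: [0.5035, -0.0743, 0.0955]
eef_rot: [0.493, -0.5, 0.516, -0.491]
force: [-0.0, 0.1, -0.8]
finger_gap: -0.0
```

Request:
play_rows:
  fingers: [0]
  linear:
    - [0,1.5,0]
  turn: [0]

```text
clock: 4.43
eef_pos: [0.5032, -0.0745, 0.0935]
eef_rot: [0.493, -0.5, 0.515, -0.491]
force: [-1.4, 1.2, 0.3]
finger_gap: 0.002
```

Request:
play_rows:
  fingers: [0]
  linear:
    - [0,1.5,0]
  turn: [0]

```text
clock: 4.52
eef_pos: [0.5032, -0.0747, 0.0916]
eef_rot: [0.493, -0.501, 0.515, -0.491]
force: [0.1, -0.3, -0.1]
finger_gap: 0.0
```

Request:
play_rows:
  fingers: [0]
  linear:
    - [0,1.5,0]
  turn: [0]

```text
clock: 4.6
eef_pos: [0.5031, -0.0748, 0.0898]
eef_rot: [0.493, -0.501, 0.515, -0.491]
force: [-0.7, -0.8, -0.1]
finger_gap: 0.006
```

Run:
```python
from h import *
C=np.array([.5407,.0295])
d=vision.get_image("side");f=d["frame"][:,:,::-1].copy()
s=arm.observe();p=s["eef_pos"];print(p,s["clock"],s["force"],line_angle(d,C))
print(project(d,[p])[0])
cv2.imwrite("pics/s5.png",cv2.resize(f[190:270,350:430],(600,600),interpolation=3))
```

```text
[ 0.50287482 -0.07473368  0.08942439] 4.65 [-0.2589082  -0.32133913 -1.23503586] [(322.7, 0.659), (57.6, 0.01), (228.4, 0.007)]
[378.88564653 245.52976573]
```

View pics/s5.png

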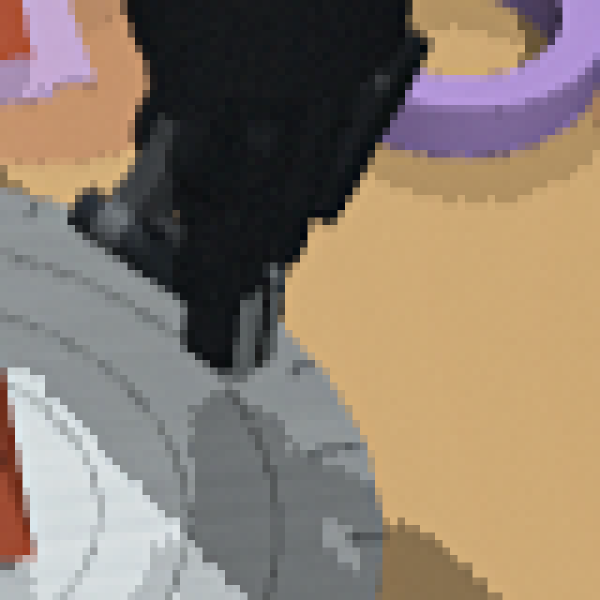

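Request:
play_rows:
  fingers: [0]
  linear:
    - [0,1.5,0]
  turn: [0]

```text
clock: 4.73
eef_pos: [0.5031, -0.0748, 0.0881]
eef_rot: [0.493, -0.501, 0.515, -0.491]
force: [-0.7, -0.1, -0.7]
finger_gap: -0.0
```

Request:
play_rows:
  fingers: [0]
  linear:
    - [0,1,0]
  turn: [0]

```text
clock: 4.82
eef_pos: [0.503, -0.0749, 0.0869]
eef_rot: [0.493, -0.501, 0.515, -0.491]
force: [0.3, 0.3, 0.1]
finger_gap: -0.001
```

Request:
play_rows:
  fingers: [0]
  linear:
    - [0,1,0]
  turn: [0]

```text
clock: 4.9
eef_pos: [0.5032, -0.0749, 0.0859]
eef_rot: [0.493, -0.501, 0.515, -0.491]
force: [-0.6, -0.5, -1.4]
finger_gap: -0.003
```

Request:
play_rows:
  fingers: [0]
  linear:
    - [0,1,0]
  turn: [0]

```text
clock: 4.98
eef_pos: [0.5032, -0.0749, 0.0848]
eef_rot: [0.493, -0.501, 0.515, -0.491]
force: [0.5, 0.2, -0.7]
finger_gap: 0.0
```

Request:
play_rows:
  fingers: [0]
  linear:
    - [0,1,0]
  turn: [0]

```text
clock: 5.07
eef_pos: [0.5033, -0.0749, 0.0838]
eef_rot: [0.493, -0.501, 0.515, -0.491]
force: [0.2, 0.1, 0.2]
finger_gap: -0.003
```

Request:
play_rows:
  fingers: [0]
  linear:
    - [0,1,0]
  turn: [0]

```text
clock: 5.15
eef_pos: [0.5033, -0.0749, 0.0828]
eef_rot: [0.493, -0.501, 0.515, -0.491]
force: [0.0, 0.8, 0.8]
finger_gap: -0.0
```

Request:
play_rows:
  fingers: [0]
  linear:
    - [0,1,0]
  turn: [0]

```text
clock: 5.23
eef_pos: [0.5034, -0.0749, 0.0817]
eef_rot: [0.493, -0.501, 0.515, -0.491]
force: [0.4, 0.9, 0.3]
finger_gap: -0.003
```

Request:
play_rows:
  fingers: [0]
  linear:
    - [0,1,0]
  turn: [0]

```text
clock: 5.32
eef_pos: [0.5034, -0.0749, 0.0807]
eef_rot: [0.493, -0.5, 0.515, -0.491]
force: [0.3, -0.2, -1.4]
finger_gap: -0.003
```

Run:
```python
from h import *
C=np.array([.5407,.0295])
d=vision.get_image("side");f=d["frame"][:,:,::-1].copy()
s=arm.observe();p=s["eef_pos"];print(p,s["clock"],s["force"],line_angle(d,C))
cv2.imwrite("pics/s6.png",cv2.resize(f[190:270,350:430],(600,600),interpolation=3))
old=cv2.imread("pics/s5.png")
```

```text
[ 0.50325316 -0.07488532  0.08038283] 5.3667 [ 0.14484185  0.22902214 -0.06889442] [(322.7, 0.661), (57.6, 0.009), (174.1, 0.007)]
```

View pics/s6.png

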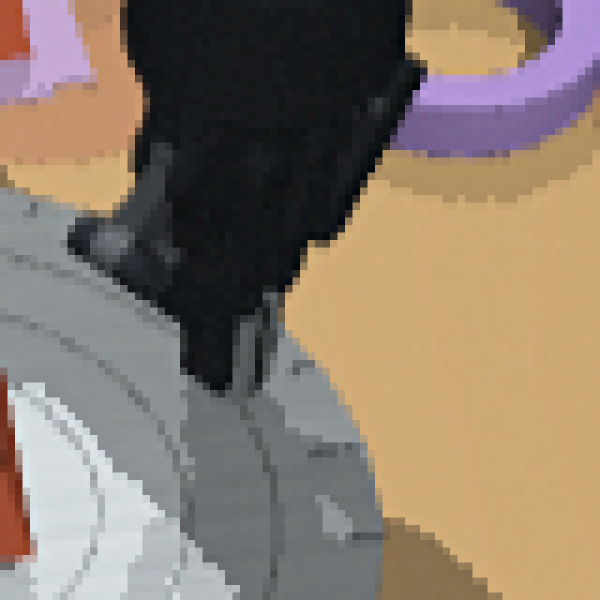

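Request:
play_rows:
  fingers: [0]
  linear:
    - [0,1,0]
  turn: [0]

```text
clock: 5.45
eef_pos: [0.5034, -0.0749, 0.0795]
eef_rot: [0.493, -0.501, 0.515, -0.491]
force: [1.0, 0.2, 0.7]
finger_gap: 0.004
```

Request:
play_rows:
  fingers: [0]
  linear:
    - [0,1,0]
  turn: [0]

```text
clock: 5.53
eef_pos: [0.5035, -0.075, 0.0785]
eef_rot: [0.493, -0.5, 0.515, -0.491]
force: [-0.9, 0.7, 6.9]
finger_gap: 0.001
```

Request:
play_rows:
  fingers: [0]
  linear:
    - [0,1,0]
  turn: [0]

```text
clock: 5.62
eef_pos: [0.5042, -0.0753, 0.0785]
eef_rot: [0.492, -0.5, 0.516, -0.491]
force: [0.6, -1.0, 6.8]
finger_gap: 0.002
```

Request:
play_rows:
  fingers: [0,0,0,0,0]
  linear:
    - [0,0.8,7]
    - [0,0.8,14]
    - [0,0.8,20]
    - [0,-8,24]
    - [0,-15,5]
  turn: [0,0,0,0,0]

```text
clock: 6.03
eef_pos: [0.5726, -0.0781, 0.0984]
eef_rot: [0.494, -0.502, 0.515, -0.489]
force: [-0.4, -0.0, -0.1]
finger_gap: 0.0
```

```bash
cat >> h.py <<'E'
def track(n,cam="side",C=(.5407,.0295),P=185.5):
    ts=[];an=[]
    for _ in range(n):
        t=arm.observe()["clock"]; d=vision.get_image(cam); a,s=line_angle(d,C,k=1)[0]
        print(round(t,3),a,s)
        if s>.2: ts.append(t);an.append(a)
    a=np.unwrap(np.radians(an)); 
    if len(a)>1:
        w,b=np.polyfit(ts,a,1); t=arm.observe()["clock"]; now=(w*t+b)
        to=(np.radians(P)-now)%(2*np.pi)
        print("clock",t,"w",w,"deg now",np.degrees(now)%360,"to pointer deg",np.degrees(to),"secs",to/w)
E
python3 -c "
from h import *
track(5)
s=arm.observe();print(s['eef_pos'],s['force'],s['clock'])"
```

```text
6.033 2.4 0.89
6.083 8.9 0.896
6.133 15.6 0.864
6.183 22.2 0.847
6.233 28.7 0.839
clock 6.2833 w 2.3003439541285555 deg now 35.32999999999989 to pointer deg 150.17000000000013 secs 1.1393778452200167
[ 0.5702489  -0.07802165  0.09931525] [ 0.58524549  0.46807969 -0.30048285] 6.2833
```

Request:
play_rows:
  fingers: [0,0,0,0,0]
  linear:
    - [0,0,-15]
    - [0,0,-15]
    - [0,0,-15]
    - [0,5,-5]
    - [0,4,0]
  turn: [0,0,0,0,0]

```text
clock: 6.7
eef_pos: [0.5137, -0.0756, 0.0848]
eef_rot: [0.496, -0.504, 0.513, -0.487]
force: [1.0, 0.0, 0.3]
finger_gap: 0.002
```

Request:
play_rows:
  fingers: [0,0,0,0,0]
  linear:
    - [0,0,0]
    - [0,0,0]
    - [0,0,0]
    - [0,0,0]
    - [0,0,0]
  turn: [0,0,0,0,0]

```text
clock: 7.12
eef_pos: [0.5132, -0.0753, 0.0818]
eef_rot: [0.496, -0.505, 0.512, -0.487]
force: [-0.5, -0.2, 0.7]
finger_gap: 0.001
```

Request:
play_rows:
  fingers: [0,0,0,0,0]
  linear:
    - [0,-1.5,0]
    - [0,0,0]
    - [0,0,0]
    - [0,0,0]
    - [0,0,0]
  turn: [0,0,0,0,0]

```text
clock: 7.53
eef_pos: [0.5147, -0.0755, 0.084]
eef_rot: [0.496, -0.504, 0.513, -0.487]
force: [0.5, 0.5, 0.3]
finger_gap: 0.002
```

Request:
play_rows:
  fingers: [0,0,0,0,0]
  linear:
    - [0,0,0]
    - [0,0,0]
    - [0,0,0]
    - [0,0,0]
    - [0,0,0]
  turn: [0,0,0,0,0]

```text
clock: 7.95
eef_pos: [0.5148, -0.0755, 0.0842]
eef_rot: [0.496, -0.504, 0.513, -0.487]
force: [0.3, 0.2, 0.2]
finger_gap: 0.001
```

Request:
play_rows:
  fingers: [0,0,0,0,0]
  linear:
    - [0,0,0]
    - [0,0,0]
    - [0,0,0]
    - [0,0,0]
    - [0,0,0]
  turn: [0,0,0,0,0]

```text
clock: 8.37
eef_pos: [0.5146, -0.0755, 0.0841]
eef_rot: [0.496, -0.504, 0.513, -0.487]
force: [-0.0, 0.3, -0.4]
finger_gap: 0.001
```

Request:
play_rows:
  fingers: [0,0,0,0,0]
  linear:
    - [0,0,0]
    - [0,0,0]
    - [0,0,0]
    - [0,0,0]
    - [0,0,0]
  turn: [0,0,0,0,0]

```text
clock: 8.78
eef_pos: [0.5146, -0.0754, 0.0841]
eef_rot: [0.496, -0.504, 0.513, -0.487]
force: [0.5, 0.4, 1.0]
finger_gap: -0.001
```

```bash
python3 -c "
from h import *
track(3)
s=arm.observe();print(s['eef_pos'],s['force'],s['clock'])"
```

```text
8.783 322.0 0.404
8.833 326.8 0.862
8.883 331.7 0.922
clock 8.9333 w 1.6929693744345784 deg now 336.5333333333334 to pointer deg 208.96666666666658 secs 2.1542955326459468
[ 0.51465064 -0.07548635  0.08411374] [0.10610701 0.65181568 0.15719386] 8.9333
```

Request:
play_rows:
  fingers: [0,0,0,0,0]
  linear:
    - [0,0,-15]
    - [0,0,-15]
    - [0,0,-12]
    - [0,0,0]
    - [0,0,0]
  turn: [0,0,0,0,0]

```text
clock: 9.35
eef_pos: [0.472, -0.0741, 0.084]
eef_rot: [0.496, -0.504, 0.513, -0.487]
force: [0.6, 0.1, -0.9]
finger_gap: -0.001
```

Request:
play_rows:
  fingers: [0,0,0,0,0]
  linear:
    - [0,0,0]
    - [0,0,0]
    - [0,0,0]
    - [0,0,0]
    - [0,0,0]
  turn: [0,0,0,0,0]

```text
clock: 9.77
eef_pos: [0.4745, -0.0743, 0.0844]
eef_rot: [0.495, -0.503, 0.513, -0.488]
force: [-0.4, -0.9, -0.6]
finger_gap: -0.001
```

Request:
play_rows:
  fingers: [0,0,0,0,0]
  linear:
    - [0,0,0]
    - [0,0,0]
    - [0,0,0]
    - [0,0,0]
    - [0,0,0]
  turn: [0,0,0,0,0]

```text
clock: 10.18
eef_pos: [0.4751, -0.0743, 0.0842]
eef_rot: [0.495, -0.503, 0.513, -0.488]
force: [0.6, -0.1, 0.3]
finger_gap: -0.002
```

Request:
play_rows:
  fingers: [0,0,0,0,0]
  linear:
    - [0,0,0]
    - [0,0,0]
    - [0,0,0]
    - [0,0,0]
    - [0,0,0]
  turn: [0,0,0,0,0]

```text
clock: 10.6
eef_pos: [0.475, -0.0744, 0.0842]
eef_rot: [0.495, -0.503, 0.513, -0.488]
force: [0.9, 0.1, -0.8]
finger_gap: 0.0
```

```bash
python3 -c "
from h import *
track(3)
s=arm.observe();print(s['eef_pos'],s['force'],s['clock'])"
```

```text
10.6 124.5 0.982
10.65 128.5 0.991
10.7 132.5 1.0
clock 10.75 w 1.3962634015954398 deg now 136.49999999999974 to pointer deg 49.00000000000026 secs 0.6125000000000137
[ 0.47500909 -0.07431961  0.08419557] [ 0.15428874  0.17915294 -0.08419081] 10.75
```

Request:
play_rows:
  fingers: [0,0,0,0,0]
  linear:
    - [0,0,0]
    - [0,0,0]
    - [0,0,0]
    - [0,0,0]
    - [0,0,0]
  turn: [0,0,0,0,0]

```text
clock: 11.17
eef_pos: [0.475, -0.0744, 0.0842]
eef_rot: [0.495, -0.503, 0.513, -0.488]
force: [0.7, -0.2, -0.3]
finger_gap: 0.004
```

Request:
play_rows:
  fingers: [0,0,0,0]
  linear:
    - [0,0,0]
    - [0,0,0]
    - [0,0,0]
    - [0,0,0]
  turn: [0,0,0,0]

```text
clock: 11.5
eef_pos: [0.475, -0.0744, 0.0842]
eef_rot: [0.495, -0.503, 0.513, -0.488]
force: [0.1, 0.5, 0.5]
finger_gap: -0.001
```

Request:
play_rows:
  fingers: [0,0,0,0,0]
  linear:
    - [0,2,14]
    - [0,3.5,20]
    - [0,1,22]
    - [0,1,22]
    - [0,-15,24]
  turn: [0,0,0,0,0]

```text
clock: 11.92
eef_pos: [0.5744, -0.0774, 0.0905]
eef_rot: [0.497, -0.506, 0.511, -0.486]
force: [-0.0, 0.4, -0.1]
finger_gap: 0.002
```

Request:
play_rows:
  fingers: [0,0]
  linear:
    - [0,-10,0]
    - [0,0,0]
  turn: [0,0]

```text
clock: 12.08
eef_pos: [0.5798, -0.0778, 0.1031]
eef_rot: [0.496, -0.504, 0.513, -0.487]
force: [-0.3, 0.4, 0.6]
finger_gap: 0.003
```

```bash
python3 -c "
from h import *
track(4)
s=arm.observe();print(s['eef_pos'],s['force'],s['clock'])"
```

```text
12.083 261.5 0.781
12.133 268.6 0.792
12.183 275.8 0.787
12.233 282.9 0.812
clock 12.2833 w 2.492330171847854 deg now 290.0500000000001 to pointer deg 255.44999999999987 secs 1.7888655462185215
[ 0.57709826 -0.07745233  0.1006305 ] [-0.32556014  0.5744893  -0.23534726] 12.2833
```

Request:
play_rows:
  fingers: [0,0,0,0,0]
  linear:
    - [0,5,-12]
    - [0,5,-12]
    - [0,4,-8]
    - [0,0,0]
    - [0,0,0]
  turn: [0,0,0,0,0]

```text
clock: 12.7
eef_pos: [0.5384, -0.0759, 0.0829]
eef_rot: [0.498, -0.507, 0.51, -0.485]
force: [-1.3, 0.2, 0.1]
finger_gap: 0.001
```

Request:
play_rows:
  fingers: [0,0,0,0,0]
  linear:
    - [0,0,0]
    - [0,0,0]
    - [0,0,0]
    - [0,0,0]
    - [0,0,0]
  turn: [0,0,0,0,0]

```text
clock: 13.12
eef_pos: [0.539, -0.076, 0.0833]
eef_rot: [0.497, -0.507, 0.511, -0.485]
force: [0.7, -0.1, 0.2]
finger_gap: -0.003
```

Request:
play_rows:
  fingers: [0,0,0,0,0]
  linear:
    - [0,0,0]
    - [0,0,0]
    - [0,0,0]
    - [0,0,0]
    - [0,0,0]
  turn: [0,0,0,0,0]

```text
clock: 13.53
eef_pos: [0.5399, -0.0761, 0.0836]
eef_rot: [0.497, -0.506, 0.511, -0.485]
force: [0.7, 0.9, -0.0]
finger_gap: 0.002
```

```bash
python3 -c "
from h import *
track(3)
s=arm.observe();print(s['eef_pos'],s['force'],s['clock'])"
```

```text
13.533 98.5 0.973
13.583 104.9 0.971
13.633 111.3 0.994
clock 13.6833 w 2.2340214425526654 deg now 117.7000000000001 to pointer deg 67.7999999999999 secs 0.5296875000000174
[ 0.53988553 -0.07613563  0.08362019] [0.75895059 0.30393233 0.21034504] 13.6833
```

Request:
play_rows:
  fingers: [0,0,0,0,0]
  linear:
    - [0,0,0]
    - [0,0,0]
    - [0,0,0]
    - [0,0,0]
    - [0,0,0]
  turn: [0,0,0,0,0]

```text
clock: 14.1
eef_pos: [0.5398, -0.0761, 0.0836]
eef_rot: [0.497, -0.506, 0.511, -0.485]
force: [0.2, 0.6, 0.1]
finger_gap: -0.002
```

Request:
play_rows:
  fingers: [0,0,0,0,0]
  linear:
    - [0,0,0]
    - [0,0,0]
    - [0,0,0]
    - [0,0,0]
    - [0,0,0]
  turn: [0,0,0,0,0]

```text
clock: 14.52
eef_pos: [0.5398, -0.0761, 0.0836]
eef_rot: [0.497, -0.506, 0.511, -0.485]
force: [-0.1, 0.2, -0.2]
finger_gap: 0.002
```

Request:
play_rows:
  fingers: [0,0,0,0,0]
  linear:
    - [0,0,0]
    - [0,0,0]
    - [0,0,0]
    - [0,0,0]
    - [0,0,0]
  turn: [0,0,0,0,0]

```text
clock: 14.93
eef_pos: [0.5398, -0.0761, 0.0836]
eef_rot: [0.497, -0.506, 0.511, -0.485]
force: [0.8, -0.6, 0.1]
finger_gap: 0.001
```

Request:
play_rows:
  fingers: [0,0,0,0,0]
  linear:
    - [0,0,0]
    - [0,0,0]
    - [0,0,0]
    - [0,0,0]
    - [0,0,0]
  turn: [0,0,0,0,0]

```text
clock: 15.35
eef_pos: [0.5398, -0.0761, 0.0836]
eef_rot: [0.497, -0.506, 0.511, -0.485]
force: [-0.8, -0.3, -0.2]
finger_gap: -0.001
```

Request:
play_rows:
  fingers: [0,0,0,0,0]
  linear:
    - [0,0,0]
    - [0,0,0]
    - [0,0,0]
    - [0,0,0]
    - [0,0,0]
  turn: [0,0,0,0,0]

```text
clock: 15.77
eef_pos: [0.5398, -0.0761, 0.0836]
eef_rot: [0.497, -0.506, 0.511, -0.485]
force: [-0.8, -0.8, 0.2]
finger_gap: -0.0
```

Request:
play_rows:
  fingers: [0,0,0,0,0]
  linear:
    - [0,0,0]
    - [0,0,0]
    - [0,0,0]
    - [0,0,0]
    - [0,0,0]
  turn: [0,0,0,0,0]

```text
clock: 16.18
eef_pos: [0.5398, -0.0761, 0.0836]
eef_rot: [0.497, -0.506, 0.511, -0.485]
force: [0.2, -0.1, 0.3]
finger_gap: -0.005
```

Request:
play_rows:
  fingers: [0,0,0,0,0]
  linear:
    - [0,0,0]
    - [0,0,0]
    - [0,0,0]
    - [0,0,0]
    - [0,0,0]
  turn: [0,0,0,0,0]

```text
clock: 16.6
eef_pos: [0.5398, -0.0761, 0.0836]
eef_rot: [0.497, -0.506, 0.511, -0.485]
force: [0.5, 0.4, 0.6]
finger_gap: 0.0
```

Request:
play_rows:
  fingers: [0,0,0,0,0]
  linear:
    - [0,0,0]
    - [0,0,0]
    - [0,0,0]
    - [0,0,0]
    - [0,0,0]
  turn: [0,0,0,0,0]

```text
clock: 17.02
eef_pos: [0.5398, -0.0761, 0.0836]
eef_rot: [0.497, -0.506, 0.511, -0.485]
force: [-0.2, 0.2, 0.1]
finger_gap: 0.006
```

Request:
play_rows:
  fingers: [0,0,0,0,0]
  linear:
    - [0,0,0]
    - [0,0,0]
    - [0,0,0]
    - [0,0,0]
    - [0,0,0]
  turn: [0,0,0,0,0]

```text
clock: 17.43
eef_pos: [0.5398, -0.0761, 0.0836]
eef_rot: [0.497, -0.506, 0.511, -0.485]
force: [-0.1, -0.4, 0.6]
finger_gap: -0.002
```

Request:
play_rows:
  fingers: [0,0,0,0,0]
  linear:
    - [0,0,0]
    - [0,0,0]
    - [0,0,0]
    - [0,0,0]
    - [0,0,0]
  turn: [0,0,0,0,0]

```text
clock: 17.85
eef_pos: [0.5398, -0.0761, 0.0836]
eef_rot: [0.497, -0.506, 0.511, -0.485]
force: [-0.4, -0.0, 0.1]
finger_gap: 0.0
```

```bash
python3 -c "
from h import *
track(4)
s=arm.observe();print(s['eef_pos'],s['force'],s['clock'])"
```

```text
17.85 175.8 0.777
17.9 179.7 0.768
17.95 183.6 0.786
18.0 187.4 0.776
clock 18.05 w 1.3508848410435799 deg now 191.3000000000004 to pointer deg 354.1999999999996 secs 4.576227390180979
[ 0.53978065 -0.07611325  0.08358724] [0.5193521  0.17266741 0.29187767] 18.05
```

Request:
play_rows:
  fingers: [0,0,0,0,0]
  linear:
    - [0,0,-10]
    - [0,0,-10]
    - [0,0,-5]
    - [0,0,0]
    - [0,0,0]
  turn: [0,0,0,0,0]

```text
clock: 18.47
eef_pos: [0.5113, -0.075, 0.0836]
eef_rot: [0.497, -0.507, 0.511, -0.485]
force: [0.2, 0.3, 1.0]
finger_gap: 0.0
```

Request:
play_rows:
  fingers: [0,0,0,0,0]
  linear:
    - [0,0,0]
    - [0,0,0]
    - [0,0,0]
    - [0,0,0]
    - [0,0,0]
  turn: [0,0,0,0,0]

```text
clock: 18.88
eef_pos: [0.5117, -0.0751, 0.084]
eef_rot: [0.497, -0.506, 0.511, -0.485]
force: [0.1, 0.3, 0.1]
finger_gap: -0.003
```

Request:
play_rows:
  fingers: [0,0,0,0,0]
  linear:
    - [0,0,0]
    - [0,0,0]
    - [0,0,0]
    - [0,0,0]
    - [0,0,0]
  turn: [0,0,0,0,0]

```text
clock: 19.3
eef_pos: [0.5121, -0.0751, 0.0838]
eef_rot: [0.497, -0.506, 0.511, -0.485]
force: [0.1, -0.5, -0.0]
finger_gap: 0.003
```

Request:
play_rows:
  fingers: [0,0,0,0,0]
  linear:
    - [0,0,0]
    - [0,0,0]
    - [0,0,0]
    - [0,0,0]
    - [0,0,0]
  turn: [0,0,0,0,0]

```text
clock: 19.72
eef_pos: [0.5121, -0.0751, 0.0838]
eef_rot: [0.497, -0.506, 0.511, -0.485]
force: [-0.2, 0.2, 0.1]
finger_gap: 0.001
```

Request:
play_rows:
  fingers: [0,0,0,0,0]
  linear:
    - [0,0,0]
    - [0,0,0]
    - [0,0,0]
    - [0,0,0]
    - [0,0,0]
  turn: [0,0,0,0,0]

```text
clock: 20.13
eef_pos: [0.5121, -0.0751, 0.0838]
eef_rot: [0.497, -0.506, 0.511, -0.485]
force: [0.9, 0.0, 0.2]
finger_gap: 0.0
```

Request:
play_rows:
  fingers: [0,0,0,0,0]
  linear:
    - [0,0,0]
    - [0,0,0]
    - [0,0,0]
    - [0,0,0]
    - [0,0,0]
  turn: [0,0,0,0,0]

```text
clock: 20.55
eef_pos: [0.5121, -0.0751, 0.0838]
eef_rot: [0.497, -0.506, 0.511, -0.485]
force: [0.2, -0.7, -0.8]
finger_gap: -0.003
```

Request:
play_rows:
  fingers: [0,0,0,0,0]
  linear:
    - [0,0,0]
    - [0,0,0]
    - [0,0,0]
    - [0,0,0]
    - [0,0,0]
  turn: [0,0,0,0,0]

```text
clock: 20.97
eef_pos: [0.512, -0.0751, 0.0838]
eef_rot: [0.497, -0.506, 0.511, -0.485]
force: [-0.7, -0.1, -0.1]
finger_gap: -0.006
```

Request:
play_rows:
  fingers: [0,0,0,0,0]
  linear:
    - [0,0,0]
    - [0,0,0]
    - [0,0,0]
    - [0,0,0]
    - [0,0,0]
  turn: [0,0,0,0,0]

```text
clock: 21.38
eef_pos: [0.5121, -0.0751, 0.0838]
eef_rot: [0.497, -0.506, 0.511, -0.485]
force: [-0.5, 0.4, 0.7]
finger_gap: 0.0
```

Request:
play_rows:
  fingers: [0,0,0,0,0]
  linear:
    - [0,0,0]
    - [0,0,0]
    - [0,0,0]
    - [0,0,0]
    - [0,0,0]
  turn: [0,0,0,0,0]

```text
clock: 21.8
eef_pos: [0.512, -0.0751, 0.0838]
eef_rot: [0.497, -0.506, 0.511, -0.485]
force: [0.3, -0.8, 0.1]
finger_gap: -0.0
```

Request:
play_rows:
  fingers: [0,0,0,0,0]
  linear:
    - [0,0,0]
    - [0,0,0]
    - [0,0,0]
    - [0,0,0]
    - [0,0,0]
  turn: [0,0,0,0,0]

```text
clock: 22.22
eef_pos: [0.5121, -0.0751, 0.0838]
eef_rot: [0.497, -0.506, 0.511, -0.485]
force: [0.1, -0.0, 0.7]
finger_gap: -0.001
```

```bash
python3 -c "
from h import *
track(5)
s=arm.observe();print(s['eef_pos'],s['force'],s['clock'])"
```

```text
22.217 60.4 0.855
22.267 62.2 0.865
22.317 64.1 0.863
22.367 65.9 0.879
22.417 67.8 0.893
clock 22.4667 w 0.6457718232378816 deg now 69.6300000000003 to pointer deg 115.86999999999972 secs 3.1316216216217123
[ 0.51206925 -0.07509861  0.08381482] [ 0.63295872 -1.02640347 -0.22953436] 22.4667
```

Request:
play_rows:
  fingers: [0,0,0,0,0]
  linear:
    - [0,0,-10]
    - [0,0,-8]
    - [0,0,0]
    - [0,0,0]
    - [0,0,0]
  turn: [0,0,0,0,0]

```text
clock: 22.88
eef_pos: [0.4914, -0.0743, 0.0839]
eef_rot: [0.497, -0.507, 0.511, -0.485]
force: [0.7, -0.1, -0.6]
finger_gap: -0.002
```

Request:
play_rows:
  fingers: [0,0,0,0,0]
  linear:
    - [0,0,0]
    - [0,0,0]
    - [0,0,0]
    - [0,0,0]
    - [0,0,0]
  turn: [0,0,0,0,0]

```text
clock: 23.3
eef_pos: [0.4919, -0.0744, 0.0842]
eef_rot: [0.497, -0.506, 0.511, -0.485]
force: [0.4, -0.2, 0.2]
finger_gap: -0.0
```

Request:
play_rows:
  fingers: [0,0,0,0,0]
  linear:
    - [0,0,0]
    - [0,0,0]
    - [0,0,0]
    - [0,0,0]
    - [0,0,0]
  turn: [0,0,0,0,0]

```text
clock: 23.72
eef_pos: [0.4921, -0.0744, 0.084]
eef_rot: [0.497, -0.506, 0.511, -0.485]
force: [-0.5, -0.9, -0.6]
finger_gap: -0.003
```

Request:
play_rows:
  fingers: [0,0,0,0,0]
  linear:
    - [0,0,0]
    - [0,0,0]
    - [0,0,0]
    - [0,0,0]
    - [0,0,0]
  turn: [0,0,0,0,0]

```text
clock: 24.13
eef_pos: [0.4921, -0.0744, 0.0839]
eef_rot: [0.497, -0.506, 0.511, -0.485]
force: [0.1, -0.1, 0.7]
finger_gap: -0.001
```

Request:
play_rows:
  fingers: [0,0,0,0,0]
  linear:
    - [0,0,0]
    - [0,0,0]
    - [0,0,0]
    - [0,0,0]
    - [0,0,0]
  turn: [0,0,0,0,0]

```text
clock: 24.55
eef_pos: [0.4921, -0.0744, 0.084]
eef_rot: [0.497, -0.506, 0.511, -0.485]
force: [0.4, -0.9, -0.4]
finger_gap: -0.005
```

```bash
python3 -c "
from h import *
track(4)
s=arm.observe();print(s['eef_pos'],s['force'],s['clock'])"
```

```text
24.55 126.6 0.989
24.6 127.6 0.985
24.65 128.5 0.994
24.7 129.5 1.013
clock 24.75 w 0.33510321638290635 deg now 130.45 to pointer deg 55.05000000000003 secs 2.867187500000044
[ 0.49210015 -0.07439734  0.08398801] [ 0.58613124 -0.26396327  0.05437917] 24.75
```

Request:
play_rows:
  fingers: [0,0,0,0,0]
  linear:
    - [0,0,0]
    - [0,0,0]
    - [0,0,0]
    - [0,0,0]
    - [0,0,0]
  turn: [0,0,0,0,0]

```text
clock: 25.17
eef_pos: [0.4921, -0.0744, 0.084]
eef_rot: [0.497, -0.506, 0.511, -0.485]
force: [0.0, -0.2, 0.3]
finger_gap: -0.001
```

Request:
play_rows:
  fingers: [0,0,0,0,0]
  linear:
    - [0,0,0]
    - [0,3.5,0]
    - [0,1.5,0]
    - [0,1,0]
    - [0,0.8,0]
  turn: [0,0,0,0,0]

```text
clock: 25.58
eef_pos: [0.4935, -0.0751, 0.0785]
eef_rot: [0.496, -0.505, 0.512, -0.486]
force: [0.2, -0.7, 5.3]
finger_gap: -0.002
```

```bash
python3 -c "
from h import *
track(3)
s=arm.observe();print(s['eef_pos'],s['force'],s['clock'])"
```

```text
25.583 141.6 0.419
25.633 141.6 0.434
25.683 141.5 0.429
clock 25.7333 w -0.017453292519941592 deg now 141.46666666666664 to pointer deg 44.03333333333339 secs -44.03333333333768
[ 0.49339559 -0.07501069  0.07850427] [-0.31995659 -0.69150912  4.64424952] 25.7333
```

Request:
play_rows:
  fingers: [0,0,0,0,0]
  linear:
    - [3,0.7,5]
    - [2.5,0.7,8]
    - [2,0.7,8]
    - [1,0.7,8]
    - [0.5,0.7,8]
  turn: [0,0,0,0,0]

```text
clock: 26.15
eef_pos: [0.534, -0.0861, 0.0785]
eef_rot: [0.495, -0.503, 0.514, -0.487]
force: [0.5, 0.4, 5.9]
finger_gap: 0.0
```

Request:
play_rows:
  fingers: [0]
  linear:
    - [0,0.7,3]
  turn: [0]

```text
clock: 26.23
eef_pos: [0.5395, -0.0867, 0.0785]
eef_rot: [0.494, -0.503, 0.515, -0.488]
force: [0.5, 0.7, 5.2]
finger_gap: -0.005
```

```bash
python3 -c "
from h import *
track(2)
s=arm.observe();print(s['eef_pos'],s['force'],s['clock'])"
```

```text
26.233 166.9 0.737
26.283 167.2 0.757
clock 26.3333 w 0.10471975511966801 deg now 167.50000000000003 to pointer deg 17.999999999999975 secs 2.9999999999997597
[ 0.5389822 -0.0866716  0.0784933] [ 1.0498884  -0.01962657  6.50055012] 26.3333
```

Request:
play_rows:
  fingers: [0,0,0,0,0]
  linear:
    - [0,0.7,6]
    - [-0.7,0.7,7]
    - [-1.5,0.7,7]
    - [-1.5,0.7,5]
    - [-1,0.7,3]
  turn: [0,0,0,0,0]

```text
clock: 26.75
eef_pos: [0.5719, -0.0838, 0.0785]
eef_rot: [0.493, -0.501, 0.516, -0.489]
force: [-0.0, 0.5, 7.1]
finger_gap: 0.002
```

Request:
play_rows:
  fingers: [0,0]
  linear:
    - [0,0.7,0]
    - [0,0.7,0]
  turn: [0,0]

```text
clock: 26.92
eef_pos: [0.5745, -0.0832, 0.0785]
eef_rot: [0.492, -0.501, 0.517, -0.49]
force: [-0.5, 1.0, 7.4]
finger_gap: -0.002
```

```bash
python3 -c "
from h import *
track(2); track(1,'top')
s=arm.observe();print(s['eef_pos'],s['force'],s['clock'])"
```

```text
26.917 185.0 0.767
26.967 185.1 0.776
clock 27.0167 w 0.03490658503988685 deg now 185.19999999999993 to pointer deg 0.30000000000008314 secs 0.15000000000004046
27.017 184.0 0.356
[ 0.57436779 -0.08326296  0.07852993] [-0.20446533  0.89407194  4.88165577] 27.0667
```

Request:
play_rows:
  fingers: [0,0]
  linear:
    - [0,0.6,0]
    - [0,0.6,0]
  turn: [0,0]

```text
clock: 27.23
eef_pos: [0.5757, -0.0829, 0.0785]
eef_rot: [0.492, -0.5, 0.517, -0.491]
force: [-0.1, 0.2, 5.9]
finger_gap: 0.001
```

```bash
python3 -c "
from h import *
d=vision.get_image('side');t=vision.get_image('top');print(line_angle(d,(.5407,.0295),k=1))
a=cv2.resize(d['frame'][260:330,350:420,::-1],(400,400),interpolation=3)
b=cv2.resize(t['frame'][290:360,310:380,::-1],(400,400),interpolation=3)
cv2.imwrite('pics/f1.png',cv2.hconcat([a,b]))"
```

```text
[(185.6, 0.767)]
```

View pics/f1.png

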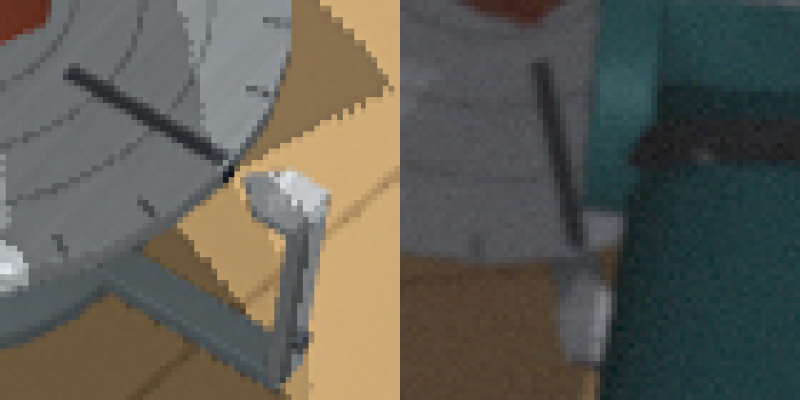

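Request:
play_rows:
  fingers: [0,0,0,0,0]
  linear:
    - [0,-12,-0.3]
    - [0,-20,0]
    - [0,-20,0]
    - [0,-10,0]
    - [0,0,0]
  turn: [0,0,0,0,0]

```text
clock: 27.75
eef_pos: [0.5718, -0.0813, 0.1379]
eef_rot: [0.494, -0.504, 0.513, -0.488]
force: [0.5, -0.2, -0.3]
finger_gap: -0.004
```

```bash
python3 -c "
from h import *
track(4)
t=vision.get_image('top');print(line_angle(t,(.5407,.0295),k=2))
s=arm.observe();print(s['eef_pos'],s['force'],s['clock'])
d=vision.get_image('side');cv2.imwrite('pics/f2.png',d['frame'][:,:,::-1])"
```

```text
27.75 184.3 0.778
27.8 184.2 0.775
27.85 184.1 0.779
27.9 184.1 0.771
clock 27.95 w -0.024434609527912116 deg now 183.99999999999991 to pointer deg 1.5000000000000848 secs -1.0714285714290046
[(183.1, 0.382), (197.4, 0.052)]
[ 0.56979543 -0.08087918  0.13405054] [ 0.71964721 -0.01775364 -0.66000751] 28.0
```

View pics/f2.png

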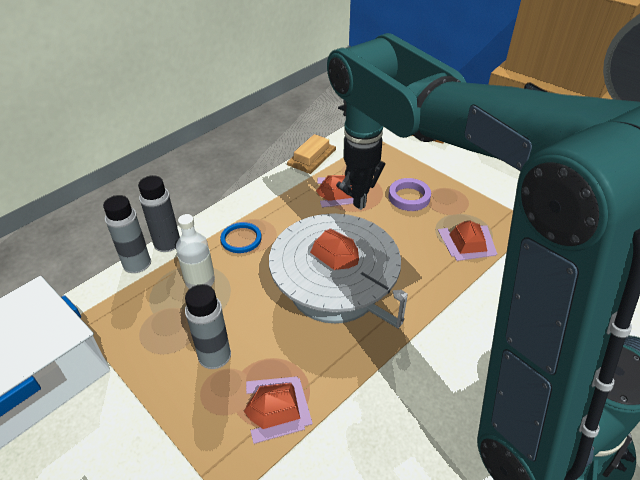

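Request:
play_rows:
  fingers: [0,0,0,0,0]
  linear:
    - [0,0,0]
    - [0,0,0]
    - [0,0,0]
    - [0,0,0]
    - [0,0,0]
  turn: [0,0,0,0,0]

```text
clock: 28.47
eef_pos: [0.5682, -0.0806, 0.1309]
eef_rot: [0.497, -0.508, 0.509, -0.486]
force: [-0.0, -0.5, 0.6]
finger_gap: 0.003
```

```bash
python3 -c "
from h import *
track(3)
s=arm.observe();print(s['eef_pos'],s['clock'])
print(arm.finish_job())"
```

```text
28.467 184.0 0.771
28.517 184.0 0.772
28.567 184.0 0.779
clock 28.6167 w -2.922810405474789e-15 deg now 184.0 to pointer deg 1.5000000000000084 secs -8957111528984.84
[ 0.5683329  -0.08059012  0.13109607] 28.6167
the job is handed in; nothing more can be done
None
```

The disc has been spun, braked and left standing with its index line at the pointer, and the job is handed in at about 28.6 s.

**Spin:** I flicked it twice with the shut fingertip. After the first flick (2.3 rad/s), the line would have passed the pointer just before the six seconds were up and would not have come round again. So I flicked it again, to 2.5 rad/s. It then ran untouched from about 11.9 s to 25.4 s and was still at 1.35 rad/s after six seconds.

**Brake:** I stopped it with about 5 N while it still turned at roughly 0.2–0.3 rad/s. That was about 44° short of the pointer, because it would have run down before getting there. Keeping the finger pressed on, I drew the disc round to the pointer, held it there, and lifted off.

**Last checks:**
- **Line position:** it stands still at 184.0° from the side camera, against a pointer estimated at 185.5°, so about 4 mm off. The top camera, partly blocked by the arm, read 183.1°, about 6 mm off. Both are within 15 mm.
- **Shift on lifting:** the disc moved back about 1.5° as the finger came off.
- **Surroundings:** the gripper stayed clear of the wet shell in the views I checked. In the last picture the tapes, bottle, can and spare shells look unmoved.
- **Disagreement:** the reported tool height at contact was 0.0785 m, about 25 mm below the disc's stated top of 0.104 m. I therefore found the contact height by force and by the shadow in the pictures instead.

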